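Set an explanted shaft in the measuring board

TASK

Get the steel prosthesis shaft ready to be measured: with the fingertips on its side, never lifting it, roll it along the measuring board until it bears square on the stop's contact plate, then slide the cursor up behind it until the shaft is held snugly between the two. Each time press the shaft with a light measuring force, about 5 N and never over 10 N, and neither knock into the stop nor shift it. Let go of everything, and leave the other things on the deck alone.

Things in the scene. Friction and masses are not known exactly. Their poses are not given: they have to be found in the camera images.
- board: Measuring board, a white plastic slab 440 x 150 x 20 mm fixed on the steel deck, with a graduated steel rule let into one long edge. Origin: centre of its underside; x along its length from the cursor towards the stop, y across, z up; its top is at z = 20 mm.
- stop: The stop: a grey head 20 mm thick, 144 wide, 36 high, nipped on the board's rails by a side thumb screw (slips above 14 N). A steel contact plate (5 mm thick, 130 wide, to 33 mm above the board) stands before it, its outer face 5 to 21 mm towards the shaft, as its adjusting screw was left (not measured). Origin: middle of the lower edge of the head's own face, at board top height; axes as board's.
- cursor: The cursor: an upright grey head 20 mm thick, 144 wide, 36 high, with a finger tab 12 mm thick, 50 wide and 18 high on the middle of its top (54 mm in all). Origin: middle of the lower edge of its contact face, which looks at the shaft, at board top height; axes as the board's. Its flat back is at x = -20 mm. Slides along the board's x with about 2.5 N drag and stays where left.
- shaft: Explanted prosthesis shaft: a polished metal cylinder 30 mm in diameter, 100 mm long, with a coaxial stub (16 mm diameter, 14 mm long) at one end, about 0.45 kg, lying loose across the board between cursor and stop. Origin on its axis, mid-length of the 100 mm; y along its axis towards the stub; x and z turn as it rolls. It rolls with slight resistance and soon stops when let go.
- pot: White lidded specimen pot, 100 mm in diameter, 85 mm high, standing on the deck; origin under its centre. Bystander.
- dish: Steel bowl, 90 mm in diameter, 32 mm high, standing on the deck; origin under its centre. Bystander.
- forceps: Steel forceps 150 mm long, 9 mm high, lying on the deck; origin underneath near mid-length, x towards the points. Bystander.
- handle: Steel scalpel handle 140 mm long, 5 mm thick, lying on the deck; origin underneath near mid-length, x along it. Bystander.
There are look-alikes about, which are no part of the job. There is more than one size of the shaft; the job needs the largest.

How it is judged:
By the outcome, as a careful person would: the job done as asked, in the order asked, and still so for the second after the job is handed in, with the robot touching nothing.
It also fails if it takes over 72 s, if anything falls off the work surface, if the arm or the gripper's body presses on something with over 40 N, if the wrist force passes 120 N, or if a joint passes its speed limit or range.

ROBOT

A 6-joint arm with a two-finger parallel gripper is mounted at the origin on the work surface. World frame = base frame: x ahead of the robot, y to its left, z up, the work surface at z = 0. Lengths are in m, angles in rad, forces in N, time in s.
With the tool pointing down it reaches from about 0.25 to 0.8 m from the base axis. Payload 8.5 kg.
Tool frame: the origin (TCP) lies at the very end of the fingers, on their centre line; the grasp point (between the pads) lies 19 mm behind it; z points along the fingers, x is the direction in which the jaws open and shut, and the axes are right-handed (so a half turn about z gives the same grasp; the last joint's range is limited). The gripper opens to 85 mm and grips with 20 to 120 N. Pads are 22 mm wide; open, the fingers measure 114 mm over their backs; the gripper's body (76 mm by 85 mm) begins 54 mm behind the grasp point. The pads swing forward as they close: fully open they stand 13 mm farther back than shut.
Start: joints at [-1.243, 0.238, -0.013, 1.319, 0, 1.571], TCP at [0.169, -0.497, 0.231] pointing down, gripper open.
Joint ranges: [-2.66, 2.66], [-1.03, 1.9], [-1.14, 1.46], [-1.82, 2.27], [-1.45, 1.34], [-3.14, 3.14]. Speed limits (rad/s): [2.22, 2.22, 2.79, 3.14, 3.14, 3.14].

INTERFACE

Orientations are given as a 3x3 rotation matrix whose columns are the frame's x, y, z axes.
In Python, from station import arm gives the robot as it stands. The module is installed in compiled form; this text tells all that it offers.
- The arm moves only by the tool jog_arm, never from a script. Its argument "plan" is a list that holds one entry, the list of rows, each a list of 6 numbers: the shift along the tool's x, y, z in cm, then the turn, a rotation vector about the tool's x, y, z in degrees. In form: [[[tx, ty, tz, ax, ay, az], ...]]. A call has 1 to 12 rows; each row shifts and turns the pose as measured when the row begins, along the tool's axes as they then stand; what a row does not reach is not made up. A row lasts 1/10 s, in which the tool goes at most 50 mm and 8.59 degrees, less where a joint would pass 70% of its speed; a pose out of reach is approached as far as the arm can. A call with a gripper value outside its range is refused whole. "gripper" is the gripper command: -1 is fully open, 1 is shut, values between are in proportion, set as the call begins (left out, the last holds). The fingers move at their own pace and stop on an object; "newtons" is the grip in N (left out, the last holds). Time passes only in rows, so rows that do not move let the fingers close. It gives the time, the measured TCP pose, the force and the opening at its end, in the units of the state.
- arm.state(): the state, without advancing time (a new reading comes with each control period).
- arm.capture(name): name is "scene" or "top"; returns the picture (384x512x3 uint8, red, green, blue); there is no depth.
- arm.camera_info(name): a dict with "mtx" (3x3 intrinsics, pixels), "k1" (the pictures are not rectified: a ray, as slopes to the right and down, at radius r is drawn at 1 + k1 r^2 times it, then the intrinsics apply), "xyz" and "rotation" of the camera in the world. Camera axes: x right, y up, looking along -z (the intrinsics and any distortion apply to the point x, -y, -z); pixel columns grow to the right and rows downward; lengths in m; the calibration is good to about 2 mm. A picture is of the moment at which its call begins. camera_info takes no time and is no camera call.
- arm.close_job(): hands the job in, once; it reports no verdict.
Trained networks look in the newest picture that a camera, given by its name, has taken for a name from the list of things; names that differ only in an ending like _2 or _b are one class to them, and where a whole thing is asked for, a point or a joint stands for the part that bears it (a point fixed in the world has none). Each returns a list of dicts, best first, with "confidence" (0 to 1); they miss things now and then, are a little off and sometimes report something else, mostly with a low value. They report only what shows in the picture. A call takes as long as a camera call. They do not tell look-alikes from the thing itself.
- arm.boxes_of(camera, query): "extent" ([centre column, centre row, width, height] in pixels, round what is visible of it).
The state is a dict: "clock": time; "joint_pos": joint angles; "qd": joint speeds; "effort": joint torques, N m; "ee_pos": TCP position; "orientation": TCP orientation; "contact_force": force on the tool from outside, world axes, zero at the start; "wrist_torque": the same for the moment, N m; "width": finger opening in m.
Only numpy, scipy, OpenCV 4.12 (cv2) and the standard library are available. Lean on these libraries where they do the work, as an engineer would, in place of code of your own. Each camera call takes 0.05 s, during which the arm holds its last target. There are 200 camera calls.

## Working session

There is one attempt and no reset: what is moved stays moved. The work goes in short steps, Python scripts to look and compute and a tool call to move; the robot and the scene stay as the last step left them, time stands still between calls to the robot, and variables do not carry over. Pictures are saved under pics/ and viewed, about 8 in all and at most 12, crops included, and the job is handed in when it is done.

Besides the shell and the picture viewer there is one more tool, called after "Call:" as name(argument=value, ...), one argument or row to a line, values as JSON. jog_arm: Moves the arm, as the interface text tells. Its arguments: {"type":"object","properties":{"plan":{"type":"array","items":{"type":"array","items":{"type":"array","items":{"type":"number"}}}},"gripper":{"type":"number"},"newtons":{"type":"number"}},"required":["plan"]}

```bash
mkdir -p pics; python3 - <<'E'
from station import arm
import cv2
for n in("scene","top"):
    p=arm.capture(n); cv2.imwrite(f"pics/{n}0.png",cv2.resize(p[:,:,::-1],None,fx=1.5,fy=1.5,interpolation=cv2.INTER_CUBIC))
    print(n,arm.camera_info(n))
    for q in("board","stop","cursor","shaft"):
        print(q,[(d["confidence"],d["extent"]) for d in arm.boxes_of(n,q)])
print(arm.state())
E
```

```text
scene {'mtx': array([[415.24980565,   0.        , 255.29030633],
       [  0.        , 415.24980565, 189.78220235],
       [  0.        ,   0.        ,   1.        ]]), 'k1': 0.05338489360637763, 'xyz': array([1.19313524, 0.06806262, 0.98151773]), 'rotation': array([[-0.09312628, -0.82978731,  0.55025495],
       [ 0.99558834, -0.08396895,  0.0418698 ],
       [ 0.0114613 ,  0.55172659,  0.83394629]])}
board [(0.78, [270.1, 197.2, 170.1, 81.9])]
stop [(0.66, [320.2, 187.9, 29.1, 62.9])]
cursor [(0.76, [215.4, 201.2, 17.9, 64.8])]
shaft [(0.9, [264.4, 189.2, 21.2, 41.8]), (0.75, [259.1, 138.7, 26.6, 16.8]), (0.65, [217.8, 272.6, 24.7, 26.1])]
top {'mtx': array([[381.31247748,   0.        , 255.36734898],
       [  0.        , 381.31247748, 191.36460776],
       [  0.        ,   0.        ,   1.        ]]), 'k1': -0.02787456536720999, 'xyz': array([0.41537942, 0.03558668, 1.16488023]), 'rotation': array([[-0.00702764,  0.98566793, -0.16855073],
       [-0.99990735, -0.00496159,  0.01267578],
       [ 0.01165783,  0.1686242 ,  0.98561147]])}
board [(0.97, [245.8, 208.2, 150.4, 88.7])]
s
[... 322 characters left out ...]
1.31922735e+00,
       -1.61743520e-05,  1.57079445e+00]), 'qd': array([ 0.00024952,  0.00038018,  0.00211873, -0.00191543, -0.00224184,
        0.00061678]), 'effort': array([-1.36937029e-03, -5.38167644e+01,  3.46477854e+01,  4.04710459e-03,
       -1.22204028e-04,  2.09392840e-05]), 'ee_pos': array([ 0.16898598, -0.49697077,  0.23123816]), 'orientation': array([[ 3.21940631e-01, -9.46759855e-01, -8.55219002e-05],
       [-9.46759834e-01, -3.21940642e-01,  2.01263063e-04],
       [-2.18080763e-04,  1.61739427e-05, -9.99999976e-01]]), 'contact_force': array([-0.32058332,  0.43883483, -0.96047024]), 'wrist_torque': array([ 0.04791267,  0.04785854, -0.03110073]), 'width': 0.08542777976551982}
```

```bash
python3 - <<'E'
import cv2
a=cv2.imread("pics/scene0.png");b=cv2.imread("pics/top0.png")
c=cv2.resize(b[150:480,220:540],None,fx=2.0*0.9,fy=1.8)
cv2.imwrite("pics/topc.png",c)
E
```

```text
(no output)
```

View pics/scene0.png

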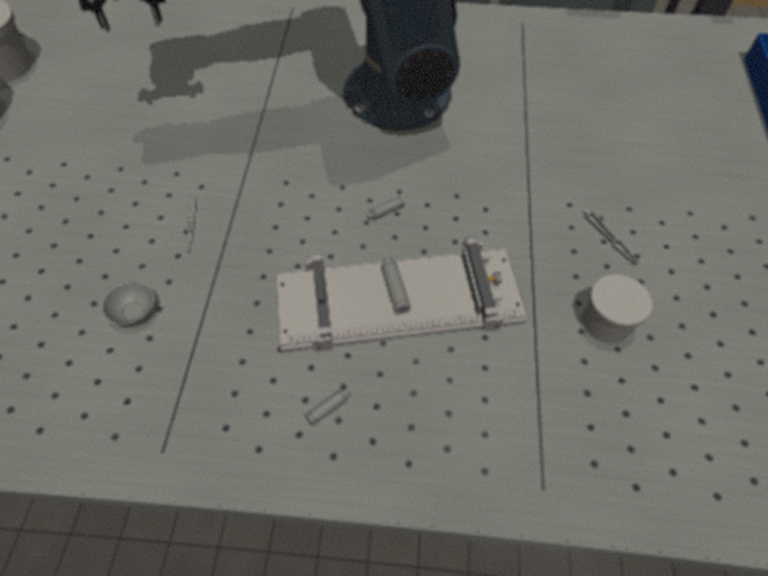

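View pics/topc.png

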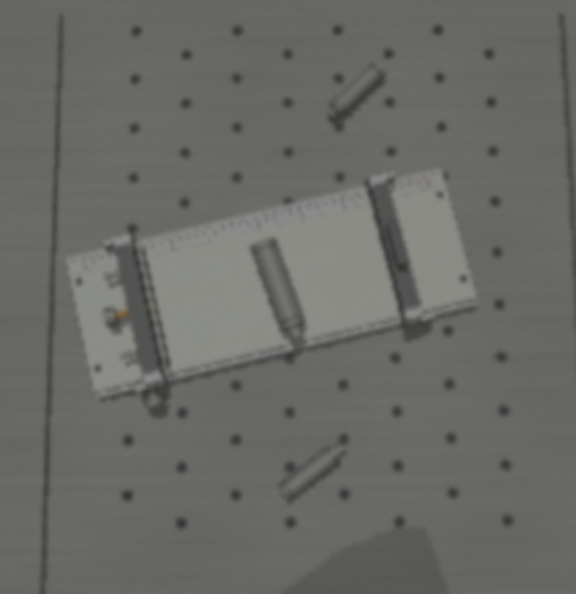

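The scene view (1.5x) shows the board with the cursor at about (320,300), the shaft at (396,285) and the stop at (482,280). Three things look like the shaft:
- **On the board:** scene (396,285). This is the largest, at about 100 mm, and it lies across the board between cursor and stop as described.
- **On the deck:** scene (385,208) and (327,405). Both are smaller.

The enlarged top crop confirms the one on the board, with its stub at crop (297,340) towards the robot.

```bash
cat > h.py <<'E'
import numpy as np, cv2
from station import arm
def ray(cam,uv,z):
    c=arm.camera_info(cam); uv=np.array(uv,float).reshape(-1,1,2)
    n=cv2.undistortPoints(uv,c["mtx"],np.array([c["k1"],0,0,0,0.])).reshape(-1,2)
    d=np.c_[n[:,0],-n[:,1],-np.ones(len(n))]@c["rotation"].T
    return c["xyz"]+d*((z-c["xyz"][2])/d[:,2])[:,None]
def proj(cam,P):
    c=arm.camera_info(cam); p=(np.atleast_2d(P)-c["xyz"])@c["rotation"]
    return cv2.projectPoints(np.c_[p[:,0],-p[:,1],-p[:,2]],np.zeros(3),np.zeros(3),c["mtx"],np.array([c["k1"],0,0,0,0.]))[0].reshape(-1,2)
E
python3 - <<'E'
from h import *
np.set_printoptions(precision=4,suppress=True)
f=lambda c:(np.array(c)/1.8+[220,150])/1.5
t=ray("top",f([(443,170),(477,300),(98,394),(67,260)]),.02)
s=ray("scene",np.array([(276,275),(281,345),(524,318),(508,250)])/1.5,.02)
for n,q in(("top",t),("scene",s)): print(n,q,[np.linalg.norm(q[i]-q[(i+1)%4]) for i in range(4)],q.mean(0))
print("shaft ends top",ray("top",f([(264,243),(293,322),(297,348)]),.04))
print("others",ray("top",f([(380,72),(331,118),(284,495),(345,450)]),.012))
for cam in("scene","top"):
    p=arm.capture(cam)
    b=[255,190] 
    x0,x1,y0,y1=(175,360,155,240) if cam=="scene" else (165,330,150,270)
    k=4.3 if cam=="scene" else 4.8
    cv2.imwrite(f"pics/{cam}_z.png",cv2.resize(p[y0:y1,x0:x1,::-1],None,fx=k,fy=k,interpolation=cv2.INTER_CUBIC))
E
```

```text
top [[ 0.6994 -0.1511  0.02  ]
 [ 0.5495 -0.1846  0.02  ]
 [ 0.4478  0.2372  0.02  ]
 [ 0.5973  0.2756  0.02  ]] [np.float64(0.1536780951302606), np.float64(0.4338487073088467), np.float64(0.15436283740330112), np.float64(0.4387698617955247)] [0.5735 0.0443 0.02  ]
scene [[ 0.5573 -0.1804  0.02  ]
 [ 0.7013 -0.1443  0.02  ]
 [ 0.6045  0.2774  0.02  ]
 [ 0.4549  0.2516  0.02  ]] [np.float64(0.14850099172291356), np.float64(0.43269875128564544), np.float64(0.15176144613340778), np.float64(0.44400219051289286)] [0.5795 0.0511 0.02  ]
shaft ends top [[0.6121 0.0538 0.04  ]
 [0.5241 0.0222 0.04  ]
 [0.4956 0.0181 0.04  ]]
others [[ 0.8198 -0.0821  0.012 ]
 [ 0.764  -0.0239  0.012 ]
 [ 0.3373  0.0331  0.012 ]
 [ 0.3852 -0.0344  0.012 ]]
```

View pics/top_z.png

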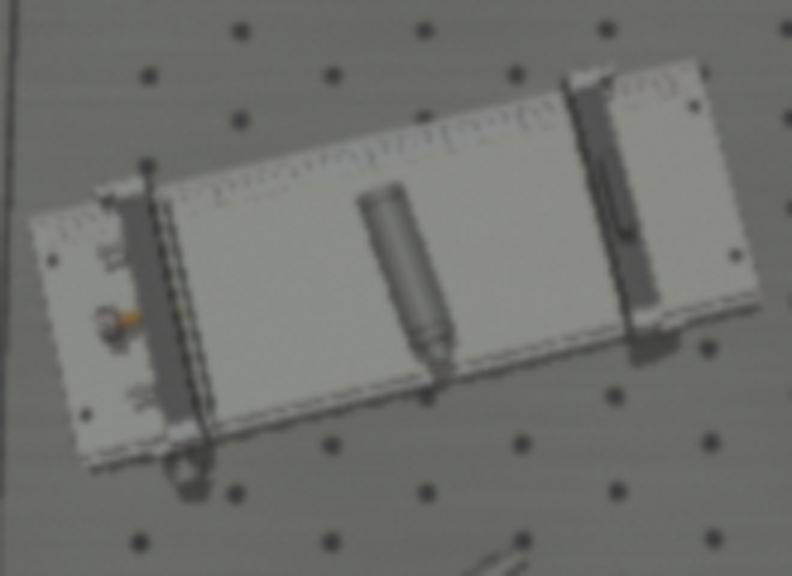

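View pics/scene_z.png

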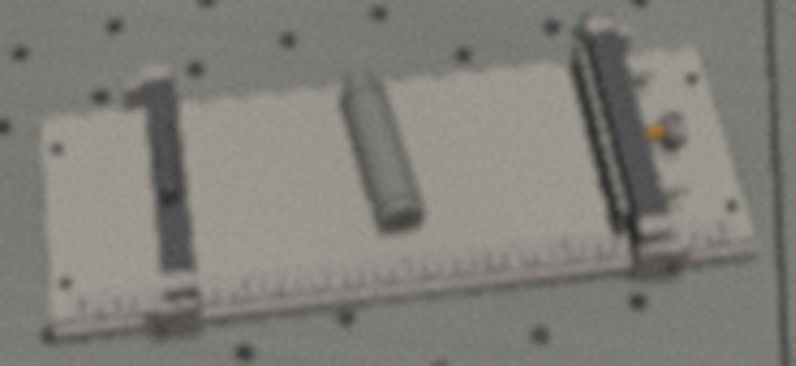

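```bash
cat >> h.py <<'E'
T=lambda c:np.array(c,float)/4.8+[165,150]-.4
S=lambda c:np.array(c,float)/4.3+[175,155]-.4
E
python3 - <<'E'
from h import *
from scipy.optimize import least_squares
np.set_printoptions(precision=4,suppress=True)
L=np.array([(-.22,-.075),(-.22,.075),(.22,.075),(.22,-.075)])
t=ray("top",T([(698,60),(762,290),(87,460),(32,216)]),.02)[:,:2]
s=ray("scene",S([(52,322),(44,122),(697,50),(757,240)]),.02)[:,:2]
def W(p,q): c,n=np.cos(p[2]),np.sin(p[2]); return q@np.array([[c,n],[-n,c]])+p[:2]
for nm,o in(("t",[t]),("s",[s]),("both",[t,s])):
    r=least_squares(lambda p:np.concatenate([(W(p,L)-q).ravel() for q in o]),[.57,.045,1.8]); print(nm,r.x,(np.abs(r.fun).max()))
p=r.x; np.save("board.npy",p)
def B(q): c,n=np.cos(p[2]),np.sin(p[2]); return (q[:,:2]-p[:2])@np.array([[c,-n],[n,c]])
print("plate top edge T",B(ray("top",T([(166,200),(212,415)]),.053)), "S",B(ray("scene",S([(577,60),(618,225)]),.053)))
print("stop head front T",B(ray("top",T([(150,195),(203,425)]),.056)),"S",B(ray("scene",S([(590,40),(634,215)]),.056)))
print("cursor front T",B(ray("top",T([(573,100),(630,320)]),.056)),"S",B(ray("scene",S([(177,90),(192,265)]),.056)))
print("cursor back T",B(ray("top",T([(608,95),(658,295)]),.056)),"S",B(ray("scene",S([(150,95),(165,265)]),.056)))
print("shaft T",B(ray("top",T([(382,190),(432,338),(443,372)]),.035)),"S",B(ray("scene",S([(363,85),(400,216)]),.035)))
E
```

```text
t [0.5767 0.0452 1.8067] 0.004302400714808807
s [0.5772 0.0506 1.804 ] 0.00239217798655339
both [0.5769 0.0479 1.8053] 0.0065234790542919585
plate top edge T [[ 0.1287 -0.0613]
 [ 0.1301  0.0739]] S [[ 0.1307  0.0529]
 [ 0.1291 -0.0724]]
stop head front T [[ 0.1373 -0.0661]
 [ 0.1364  0.0787]] S [[ 0.1416  0.0654]
 [ 0.1395 -0.0685]]
cursor front T [[-0.1304 -0.0624]
 [-0.1297  0.0786]] S [[-0.1272  0.0613]
 [-0.1298 -0.0673]]
cursor back T [[-0.1524 -0.0603]
 [-0.1502  0.0679]] S [[-0.1445  0.0597]
 [-0.1456 -0.0652]]
shaft T [[-0.0024 -0.039 ]
 [-0.0106  0.0587]
 [-0.0122  0.0807]] S [[-0.007   0.0643]
 [ 0.0012 -0.0376]]
```

Call:
jog_arm(
  plan=[
    [[0,0,0,0,0,-8.46],[0,0,0,0,0,-8.46],[0,0,0,0,0,-8.46],[0,0,0,0,0,-8.46],[0,0,0,0,0,-8.46],[0,0,0,0,0,-8.46],[0,0,0,0,0,-8.46],[0,0,0,0,0,-8.46],[0,0,0,0,0,-8.46],[0,0,0,0,0,-8.46]],
  ],
  gripper=-0.2,
)

```text
clock: 1.6
ee_pos: [0.169, -0.497, 0.2315]
orientation: [[0.967, 0.256, 0.0], [0.256, -0.967, -0.0], [0.0, 0.0, -1.0]]
contact_force: [0.7, 1.3, 0.5]
width: 0.0515
```

```bash
cat >> h.py <<'E'
p=np.load("board.npy")
def st(tx=None,ty=None,tz=None):
    "TCP in board frame; moves needed (tool cm/deg) to a board-frame target"
    s=arm.state(); c,n=np.cos(p[2]),np.sin(p[2]); R=np.array([[c,-n,0],[n,c,0],[0,0,1]])
    b=R.T@(s["ee_pos"]-[p[0],p[1],.02]); F=R.T@s["contact_force"]
    Rd=R@np.array([[0,-1,0],[-1,0,0],[0,0,-1.]])
    rv=cv2.Rodrigues(s["orientation"].T@Rd)[0].ravel()*57.3
    print("t",round(s["clock"],2),"tcp mm",np.round(b*1e3,2),"F",np.round(F,2),"w",round(s["width"],4),"rot to go",np.round(rv,2))
    if tx is not None:
        print("tool cm",np.round(s["orientation"].T@(R@(np.array([tx,ty,tz])-b))*100,2))
E
python3 -c "
from h import *
st(-.055,.011,.08)"
```

```text
t 1.6 tcp mm [-435.18  523.36  211.5 ] F [ 1.07 -0.95  0.5 ] w 0.0515 rot to go [ 0.02 -0.    1.42]
tool cm [ 52.16 -36.74  13.14]
```

Call:
jog_arm(
  plan=[
    [[3.7,-2.6,0,0,0,1.4],[3.7,-2.6,0,0,0,0],[3.7,-2.6,0,0,0,0],[3.7,-2.6,0,0,0,0],[3.7,-2.6,0,0,0,0],[3.7,-2.6,0,0,0,0],[3.7,-2.6,0,0,0,0],[3.7,-2.6,0,0,0,0],[3.7,-2.6,0,0,0,0],[3.7,-2.6,0,0,0,0],[3.7,-2.6,0,0,0,0],[3.7,-2.6,0,0,0,0]],
  ],
)

```text
clock: 2.8
ee_pos: [0.5353, -0.0764, 0.2321]
orientation: [[0.973, 0.232, 0.005], [0.232, -0.973, -0.005], [0.004, 0.006, -1.0]]
contact_force: [0.4, -1.0, -0.2]
width: 0.0512
```

```bash
python3 -c "
from h import *
st(-.055,.011,.07)"
```

```text
t 2.8 tcp mm [-111.23   69.42  212.11] F [-1.09 -0.13 -0.22] w 0.0512 rot to go [ 0.33 -0.21 -0.03]
tool cm [ 5.79 -5.71 14.2 ]
```

Call:
jog_arm(
  plan=[
    [[3,-3,1,0.3,-0.2,0],[2,-2,3,0,0,0],[0.8,-0.7,3,0,0,0],[0,0,3,0,0,0],[0,0,2.5,0,0,0],[0,0,1,0,0,0],[0,0,0,0,0,0]],
  ],
)

```text
clock: 3.5
ee_pos: [0.5856, 0.0025, 0.0925]
orientation: [[0.971, 0.24, 0.005], [0.24, -0.971, 0.0], [0.004, 0.001, -1.0]]
contact_force: [-0.1, -0.1, 0.8]
width: 0.0515
```

```bash
python3 - <<'E'
from h import *
st(-.055,.011,.007)
p2=arm.capture("scene"); cv2.imwrite("pics/s2.png",cv2.resize(p2[120:240,170:350,::-1],None,fx=4.3,fy=4.3,interpolation=cv2.INTER_CUBIC))
E
```

```text
t 3.5 tcp mm [-46.16   2.08  72.45] F [-0.05  0.16  0.83] w 0.0515 rot to go [ 0.04 -0.26  0.48]
tool cm [-0.93  0.87  6.54]
```

View pics/s2.png

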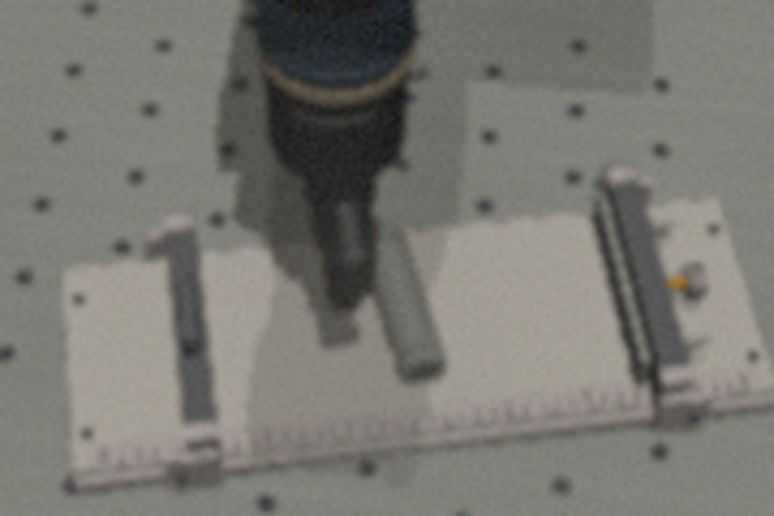

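The fingers stand between the cursor and the shaft, clear of both: tips at about (345,300) and shaft at (405,300). Next I shift back about 9 mm and go down.

Call:
jog_arm(
  plan=[
    [[-0.9,0.9,0,0,-0.3,0.5],[0,0,2.5,0,0,0],[0,0,2,0,0,0],[0,0,1,0,0,0],[0,0,0.5,0,0,0],[0,0,0,0,0,0]],
  ],
)

```text
clock: 4.15
ee_pos: [0.5832, -0.0131, 0.0402]
orientation: [[0.974, 0.227, 0.012], [0.227, -0.974, -0.002], [0.011, 0.005, -1.0]]
contact_force: [0.1, 0.4, 1.3]
width: 0.051
```

```bash
python3 -c "
from h import *
st(-.055,.011,.007)"
```

```text
t 4.15 tcp mm [-60.82   8.12  20.18] F [ 0.38 -0.17  1.26] w 0.051 rot to go [ 0.29 -0.65 -0.31]
tool cm [-0.31 -0.59  1.31]
```

Call:
jog_arm(
  plan=[
    [[-0.3,-0.3,0.6,0.3,-0.65,-0.3],[0,0,0.4,0,0,0],[0,0,0.2,0,0,0],[0,0,0,0,0,0]],
  ],
)

```text
clock: 4.55
ee_pos: [0.5807, -0.0109, 0.0296]
orientation: [[0.973, 0.233, 0.002], [0.233, -0.973, 0.0], [0.002, 0.0, -1.0]]
contact_force: [0.2, 0.2, -1.0]
width: 0.0511
```

```bash
python3 -c "
from h import *
st(-.045,.011,.007)"
```

```text
t 4.55 tcp mm [-58.06   9.95   9.55] F [ 0.12 -0.21 -0.99] w 0.0511 rot to go [ 0.01 -0.12  0.02]
tool cm [-0.1  -1.31  0.25]
```

Call:
jog_arm(
  plan=[
    [[-0.1,0,0.3,0,0,0],[0,-0.2,0,0,0,0],[0,-0.2,0,0,0,0],[0,-0.2,0,0,0,0],[0,-0.2,0,0,0,0],[0,-0.2,0,0,0,0],[0,-0.2,0,0,0,0],[0,-0.2,0,0,0,0],[0,-0.2,0,0,0,0],[0,-0.2,0,0,0,0],[0,-0.2,0,0,0,0],[0,-0.2,0,0,0,0]],
  ],
)

```text
clock: 5.75
ee_pos: [0.5745, 0.0124, 0.0268]
orientation: [[0.972, 0.233, 0.003], [0.233, -0.972, 0.0], [0.003, 0.0, -1.0]]
contact_force: [-0.4, -0.1, 0.3]
width: 0.051
```

```bash
python3 -c "
from h import *
st(-.02,.011,.007)"
```

```text
t 5.75 tcp mm [-34.01  10.63   6.82] F [0.   0.42 0.26] w 0.051 rot to go [ 0.02 -0.17  0.04]
tool cm [-0.04 -1.4  -0.02]
```

Call:
jog_arm(
  plan=[
    [[0,-0.2,0,0,-0.2,0],[0,-0.2,0,0,0,0],[0,-0.2,0,0,0,0],[0,-0.2,0,0,0,0],[0,-0.2,0,0,0,0],[0,-0.2,0,0,0,0],[0,-0.2,0,0,0,0],[0,-0.25,0,0,0,0],[0,-0.25,0,0,0,0],[0,-0.25,0,0,0,0],[0,-0.25,0,0,0,0],[0,-0.25,0,0,0,0]],
  ],
)

```text
clock: 6.95
ee_pos: [0.5679, 0.0403, 0.0268]
orientation: [[0.973, 0.233, -0.001], [0.233, -0.973, -0.001], [-0.001, 0.001, -1.0]]
contact_force: [-0.3, -0.4, 0.2]
width: 0.051
```

```bash
python3 - <<'E'
from h import *
st(.07,.011,.007)
p2=arm.capture("top"); cv2.imwrite("pics/t3.png",cv2.resize(p2[150:270,165:330,::-1],None,fx=4.8,fy=4.8,interpolation=cv2.INTER_CUBIC))
E
```

```text
t 6.95 tcp mm [-5.31 10.6   6.85] F [-0.34  0.44  0.24] w 0.051 rot to go [0.03 0.04 0.03]
tool cm [-0.04 -7.53 -0.02]
```

View pics/t3.png

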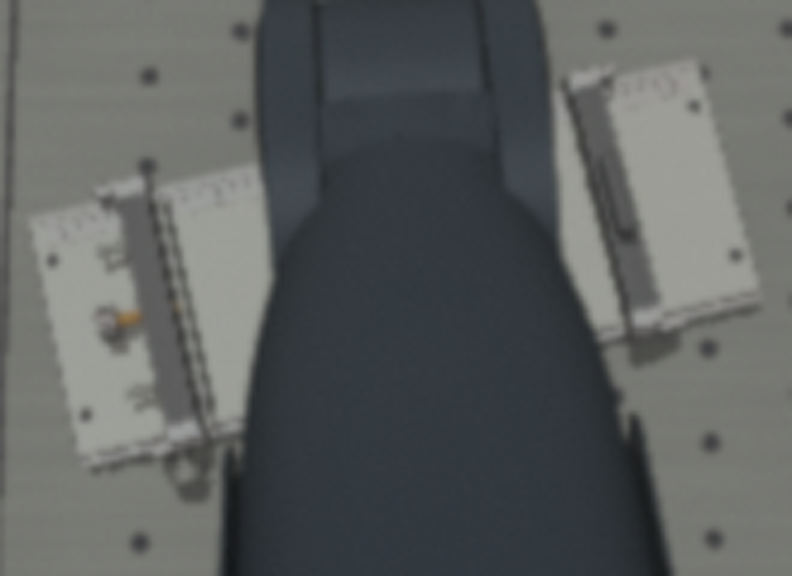

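The arm hides the shaft from the top camera; the cursor and stop have not moved. I'll keep rolling and use the scene camera from here.

Call:
jog_arm(
  plan=[
    [[0,-0.3,0,0,0,0],[0,-0.3,0,0,0,0],[0,-0.3,0,0,0,0],[0,-0.3,0,0,0,0],[0,-0.3,0,0,0,0],[0,-0.3,0,0,0,0],[0,-0.3,0,0,0,0],[0,-0.3,0,0,0,0],[0,-0.3,0,0,0,0],[0,-0.3,0,0,0,0],[0,-0.3,0,0,0,0],[0,-0.3,0,0,0,0]],
  ],
)

```text
clock: 8.2
ee_pos: [0.5587, 0.0786, 0.0268]
orientation: [[0.972, 0.233, -0.001], [0.233, -0.972, -0.001], [-0.001, 0.0, -1.0]]
contact_force: [0.3, -0.7, 0.4]
width: 0.0512
```

Call:
jog_arm(
  plan=[
    [[0,-0.3,0,0,0,0],[0,-0.3,0,0,0,0],[0,-0.3,0,0,0,0],[0,-0.3,0,0,0,0],[0,-0.3,0,0,0,0],[0,-0.3,0,0,0,0],[0,-0.25,0,0,0,0],[0,-0.2,0,0,0,0],[0,-0.2,0,0,0,0],[0,-0.2,0,0,0,0],[0,-0.15,0,0,0,0],[0,-0.1,0,0,0,0]],
  ],
)

```text
clock: 9.4
ee_pos: [0.5512, 0.1096, 0.0268]
orientation: [[0.972, 0.233, -0.001], [0.233, -0.972, -0.001], [-0.001, 0.0, -1.0]]
contact_force: [0.1, 0.6, 0.2]
width: 0.0509
```

```bash
python3 - <<'E'
from h import *
st(.085,.011,.007)
p2=arm.capture("scene"); cv2.imwrite("pics/s4.png",cv2.resize(p2[135:235,240:360,::-1],None,fx=6,fy=6,interpolation=cv2.INTER_CUBIC))
E
```

```text
t 9.4 tcp mm [66.   10.69  6.82] F [ 0.59 -0.25  0.23] w 0.0509 rot to go [0.02 0.04 0.05]
tool cm [-0.03 -1.9  -0.02]
```

View pics/s4.png

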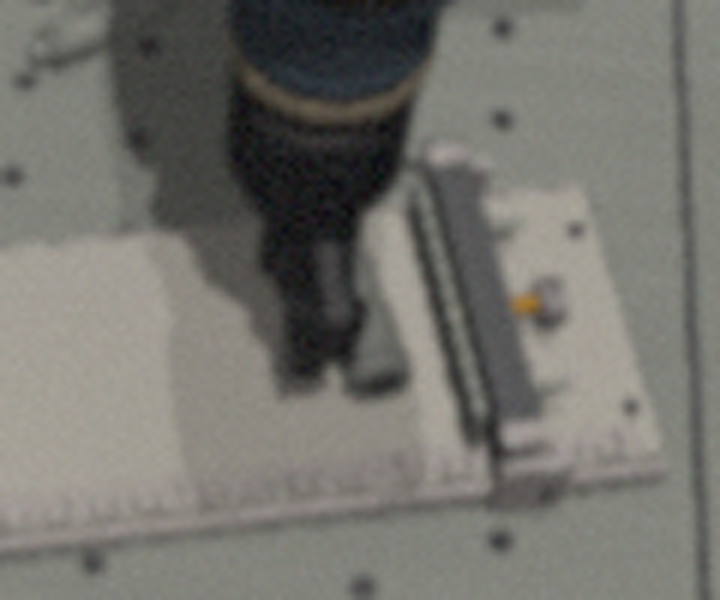

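The shaft bears on both fingers and lies parallel to the plate; its near end is at (380,375) and the plate edge at about (450,340). The gap is about 20 mm, so I'll go slowly from here.

Call:
jog_arm(
  plan=[
    [[0,-0.13,0,0,0,0],[0,-0.13,0,0,0,0],[0,-0.13,0,0,0,0],[0,-0.13,0,0,0,0],[0,-0.13,0,0,0,0],[0,-0.13,0,0,0,0],[0,-0.12,0,0,0,0],[0,-0.12,0,0,0,0],[0,-0.1,0,0,0,0],[0,-0.1,0,0,0,0],[0,-0.1,0,0,0,0],[0,-0.1,0,0,0,0]],
  ],
)

```text
clock: 10.65
ee_pos: [0.5476, 0.1245, 0.0268]
orientation: [[0.972, 0.233, -0.001], [0.233, -0.972, -0.001], [-0.001, 0.0, -1.0]]
contact_force: [-1.0, -0.0, 0.8]
width: 0.0512
```

```bash
python3 - <<'E'
from h import *
st(.085,.011,.007)
print(ray("scene",[[240+408/6,135+375/6]],.035), arm.state()["contact_force"])
for i in range(2):
    p2=arm.capture("scene"); st()
E
```

```text
t 10.65 tcp mm [81.28 10.7   6.81] F [0.23 0.98 0.81] w 0.0512 rot to go [0.02 0.04 0.04]
tool cm [-0.03 -0.37 -0.02]
[[0.57916004 0.16460109 0.035     ]] [-1.00737526 -0.00845345  0.8115289 ]
t 10.7 tcp mm [81.42 10.68  6.81] F [0.27 0.51 0.1 ] w 0.0512 rot to go [0.02 0.04 0.04]
t 10.75 tcp mm [81.37 10.72  6.79] F [-0.31 -0.21  0.53] w 0.051 rot to go [0.02 0.04 0.04]
```

Call:
jog_arm(
  plan=[
    [[0,-0.05,0,0,0,0],[0,-0.05,0,0,0,0],[0,-0.05,0,0,0,0],[0,-0.05,0,0,0,0]],
  ],
)

```text
clock: 11.15
ee_pos: [0.5471, 0.1265, 0.0268]
orientation: [[0.972, 0.233, -0.001], [0.233, -0.972, -0.001], [-0.001, 0.0, -1.0]]
contact_force: [0.4, 1.1, -0.1]
width: 0.0513
```

Call:
jog_arm(
  plan=[
    [[0,-0.05,0,0,0,0],[0,-0.05,0,0,0,0],[0,-0.05,0,0,0,0],[0,-0.05,0,0,0,0]],
  ],
)

```text
clock: 11.55
ee_pos: [0.5467, 0.1285, 0.0268]
orientation: [[0.973, 0.233, -0.001], [0.233, -0.973, -0.001], [-0.001, 0.001, -1.0]]
contact_force: [0.2, -2.1, 0.7]
width: 0.0516
```

```bash
python3 - <<'E'
from h import *
st()
E
```

```text
t 11.55 tcp mm [85.39 10.72  6.83] F [-2.08  0.27  0.73] w 0.0516 rot to go [0.05 0.04 0.03]
```

Call:
jog_arm(
  plan=[
    [[0,-0.03,0,0,0,0]],
  ],
)

```text
clock: 11.65
ee_pos: [0.5466, 0.1287, 0.0268]
orientation: [[0.973, 0.233, -0.001], [0.233, -0.973, -0.001], [-0.001, 0.001, -1.0]]
contact_force: [-0.4, -0.4, 0.6]
width: 0.0515
```

Call:
jog_arm(
  plan=[
    [[0,-0.03,0,0,0,0]],
  ],
)

```text
clock: 11.75
ee_pos: [0.5465, 0.129, 0.0268]
orientation: [[0.973, 0.233, -0.001], [0.233, -0.973, -0.001], [-0.001, 0.001, -1.0]]
contact_force: [1.2, 0.3, 0.9]
width: 0.0512
```

Call:
jog_arm(
  plan=[
    [[0,-0.03,0,0,0,0]],
  ],
)

```text
clock: 11.85
ee_pos: [0.5465, 0.1292, 0.0269]
orientation: [[0.973, 0.233, -0.0], [0.233, -0.973, -0.001], [-0.001, 0.001, -1.0]]
contact_force: [0.2, -0.1, 0.5]
width: 0.0511
```

```bash
python3 - <<'E'
from h import *
st()
for i in range(3): arm.capture("scene"); st()
E
```

```text
t 11.85 tcp mm [86.18 10.71  6.86] F [-0.17 -0.13  0.52] w 0.0511 rot to go [0.06 0.04 0.02]
t 11.9 tcp mm [86.24 10.74  6.86] F [-0.07  0.81  0.05] w 0.0511 rot to go [0.06 0.04 0.02]
t 11.95 tcp mm [86.24 10.75  6.85] F [-0.61 -0.01  0.21] w 0.0511 rot to go [0.06 0.05 0.03]
t 12.0 tcp mm [86.25 10.73  6.86] F [-0.45 -0.38  0.73] w 0.0513 rot to go [0.06 0.04 0.03]
```

Call:
jog_arm(
  plan=[
    [[0,-0.03,0,0,0,0],[0,-0.03,0,0,0,0],[0,-0.03,0,0,0,0],[0,-0.03,0,0,0,0],[0,-0.03,0,0,0,0]],
  ],
)

```text
clock: 12.5
ee_pos: [0.5461, 0.1307, 0.0268]
orientation: [[0.973, 0.233, -0.001], [0.233, -0.973, -0.001], [-0.001, 0.001, -1.0]]
contact_force: [-0.5, -0.7, 0.3]
width: 0.0515
```

Call:
jog_arm(
  plan=[
    [[0,-0.03,0,0,0,0],[0,-0.03,0,0,0,0],[0,-0.03,0,0,0,0],[0,-0.03,0,0,0,0],[0,-0.03,0,0,0,0]],
  ],
)

```text
clock: 13.0
ee_pos: [0.5457, 0.1323, 0.0268]
orientation: [[0.973, 0.233, -0.001], [0.233, -0.973, -0.001], [-0.001, 0.001, -1.0]]
contact_force: [0.2, -0.7, -0.9]
width: 0.0514
```

```bash
python3 - <<'E'
from h import *
st()
for i in range(2): arm.capture("scene"); st()
E
```

```text
t 13.0 tcp mm [89.4  10.77  6.84] F [-0.71 -0.06 -0.9 ] w 0.0514 rot to go [0.07 0.05 0.02]
t 13.05 tcp mm [89.45 10.78  6.83] F [-0.89  0.27  0.82] w 0.0512 rot to go [0.06 0.05 0.02]
t 13.1 tcp mm [89.45 10.77  6.82] F [-1.39  0.27  1.69] w 0.0514 rot to go [0.06 0.05 0.03]
```

Call:
jog_arm(
  plan=[
    [[0,-0.03,0,0,0,0],[0,-0.03,0,0,0,0],[0,-0.03,0,0,0,0]],
  ],
)

```text
clock: 13.4
ee_pos: [0.5455, 0.1333, 0.0268]
orientation: [[0.973, 0.233, -0.001], [0.233, -0.973, -0.001], [-0.001, 0.001, -1.0]]
contact_force: [1.2, -1.2, 0.6]
width: 0.0511
```

Call:
jog_arm(
  plan=[
    [[0,-0.03,0,0,0,0],[0,-0.03,0,0,0,0],[0,-0.03,0,0,0,0]],
  ],
)

```text
clock: 13.7
ee_pos: [0.5452, 0.1342, 0.0268]
orientation: [[0.973, 0.233, -0.001], [0.233, -0.973, -0.001], [-0.001, 0.001, -1.0]]
contact_force: [-0.8, -1.4, 0.5]
width: 0.0511
```

```bash
python3 - <<'E'
from h import *
st()
for i in range(2): p2=arm.capture("scene"); st()
cv2.imwrite("pics/s5.png",cv2.resize(p2[135:235,250:350,::-1],None,fx=6,fy=6,interpolation=cv2.INTER_CUBIC))
E
```

```text
t 13.7 tcp mm [91.31 10.77  6.83] F [-1.13  1.09  0.54] w 0.0511 rot to go [0.07 0.05 0.02]
t 13.75 tcp mm [91.39 10.79  6.83] F [0.14 0.31 0.38] w 0.0513 rot to go [0.06 0.05 0.02]
t 13.8 tcp mm [91.38 10.8   6.81] F [-0.24  0.65  0.37] w 0.0514 rot to go [0.06 0.05 0.02]
```

View pics/s5.png

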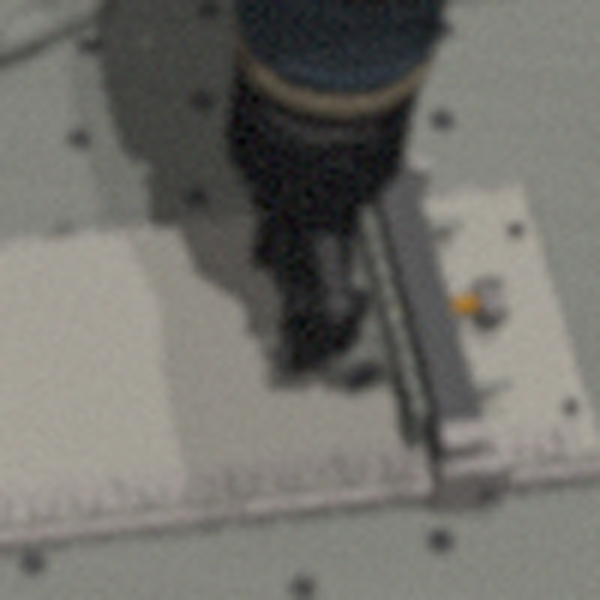

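The shaft's near end is at (360,375), its right edge at about (383,370). The plate is only a couple of source pixels beyond it, so I'll keep creeping.

Call:
jog_arm(
  plan=[
    [[0,-0.03,0,0,0,0],[0,-0.03,0,0,0,0],[0,-0.03,0,0,0,0]],
  ],
)

```text
clock: 14.1
ee_pos: [0.5451, 0.1348, 0.0268]
orientation: [[0.973, 0.233, -0.0], [0.233, -0.973, -0.002], [-0.001, 0.002, -1.0]]
contact_force: [0.4, -3.8, 1.0]
width: 0.0513
```

Call:
jog_arm(
  plan=[
    [[0,-0.03,0,0,0,0],[0,-0.03,0,0,0,0],[0,-0.03,0,0,0,0]],
  ],
)

```text
clock: 14.4
ee_pos: [0.5451, 0.1348, 0.0269]
orientation: [[0.973, 0.232, 0.0], [0.232, -0.973, -0.004], [-0.001, 0.004, -1.0]]
contact_force: [-0.1, -4.1, -0.4]
width: 0.0512
```

```bash
python3 - <<'E'
from h import *
st()
for i in range(2): p2=arm.capture("scene"); st()
E
```

```text
t 14.4 tcp mm [91.94 10.79  6.87] F [-3.98  1.01 -0.36] w 0.0512 rot to go [ 0.22  0.05 -0.03]
t 14.45 tcp mm [91.94 10.8   6.89] F [-5.53  0.74  1.03] w 0.0513 rot to go [ 0.22  0.05 -0.03]
t 14.5 tcp mm [91.96 10.82  6.87] F [-6.23 -0.49  0.63] w 0.0515 rot to go [ 0.21  0.05 -0.03]
```

Contact with the plate is made at x = 91.9 mm, the hold force is about 5 N and motion has stopped. Now I back off gently and rise.

Call:
jog_arm(
  plan=[
    [[0,0.02,0,0,0,0],[0,0.05,0,0.1,0,0],[0,0.2,0,0.1,0,0],[0,0.5,0,0,0,0],[0,1,0,0,0,0],[0,1.5,0,0,0,0],[0,0,-2.5,0,0,0],[0,0,-4,0,0,0],[0,1,-3,0,0,0],[0,3,-1,0,0,0],[0,4,0,0,0,0],[0,4,0,0,0,0]],
  ],
)

```text
clock: 15.7
ee_pos: [0.5818, -0.0209, 0.1354]
orientation: [[0.971, 0.237, -0.002], [0.237, -0.971, 0.003], [-0.001, -0.004, -1.0]]
contact_force: [0.7, -0.5, -0.1]
width: 0.0514
```

```bash
python3 - <<'E'
from h import *
st(-.19,0,.1)
p2=arm.capture("scene"); st()
cv2.imwrite("pics/s6.png",cv2.resize(p2[135:235,250:350,::-1],None,fx=6,fy=6,interpolation=cv2.INTER_CUBIC))
E
```

```text
t 15.7 tcp mm [-68.06  11.29 115.39] F [-0.62 -0.61 -0.1 ] w 0.0514 rot to go [-0.21  0.08  0.29]
tool cm [ 1.07 12.21  1.49]
t 15.75 tcp mm [-73.72  11.16 115.33] F [-3.06 -1.25 -0.45] w 0.051 rot to go [-0.04  0.04  0.1 ]
```

View pics/s6.png

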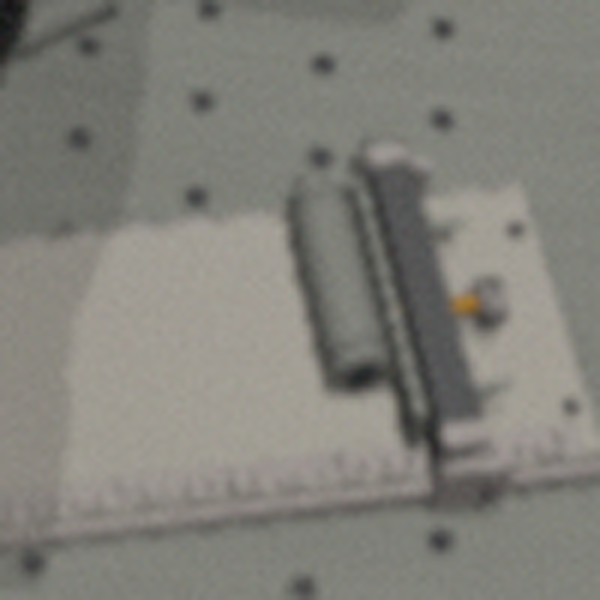

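The shaft lies against the plate and parallel to it (shaft (340,280), plate edge (390,330)), and the stop looks unmoved. Now I go over and behind the cursor.

Call:
jog_arm(
  plan=[
    [[0,3,0,0,0,0],[1,4,0,0,0,0],[0,3,0,0,0,0],[0,1.3,0,0,0,0],[0,0,0,0,0,0]],
  ],
)

```text
clock: 16.25
ee_pos: [0.6194, -0.1465, 0.1351]
orientation: [[0.974, 0.227, -0.0], [0.227, -0.974, 0.001], [-0.0, -0.001, -1.0]]
contact_force: [0.2, 0.0, -0.0]
width: 0.0513
```

```bash
python3 - <<'E'
from h import *
st(-.19,0,.012)
E
```

```text
t 16.25 tcp mm [-199.      3.89  115.07] F [-0.02 -0.22 -0.01] w 0.0513 rot to go [-0.03  0.01 -0.3 ]
tool cm [ 0.39 -0.9  10.31]
```

Call:
jog_arm(
  plan=[
    [[0.4,-0.4,2,0,0,-0.3],[0,0,3,0,0,0],[0,0,3,0,0,0],[0,0,1.5,0,0,0],[0,0,0.7,0,0,0],[0,0,0,0,0,0]],
  ],
)

```text
clock: 16.85
ee_pos: [0.6205, -0.1376, 0.031]
orientation: [[0.972, 0.234, 0.0], [0.234, -0.972, 0.003], [0.001, -0.002, -1.0]]
contact_force: [-0.4, 1.1, -1.0]
width: 0.0513
```

```bash
python3 - <<'E'
from h import *
st(-.18,0,.012)
E
```

```text
t 16.85 tcp mm [-190.51    0.72   10.98] F [ 1.2   0.12 -1.02] w 0.0513 rot to go [-0.14 -0.04  0.1 ]
tool cm [ 0.07 -1.05 -0.1 ]
```

Call:
jog_arm(
  plan=[
    [[0,-0.25,0,0,0,0],[0,-0.25,0,0,0,0],[0,-0.25,0,0,0,0],[0,-0.25,0,0,0,0],[0,-0.25,0,0,0,0],[0,-0.25,0,0,0,0],[0,-0.25,0,0,0,0],[0,-0.25,0,0,0,0],[0,-0.15,0,0,0,0],[0,-0.1,0,0,0,0],[0,-0.1,0,0,0,0],[0,-0.1,0,0,0,0]],
  ],
)

```text
clock: 18.05
ee_pos: [0.6163, -0.1111, 0.0353]
orientation: [[0.972, 0.235, 0.006], [0.235, -0.972, 0.002], [0.006, -0.0, -1.0]]
contact_force: [0.5, 0.4, -0.6]
width: 0.0515
```

Call:
jog_arm(
  plan=[
    [[0,-0.1,0,0,0,0],[0,-0.1,0,0,0,0],[0,-0.1,0,0,0,0],[0,-0.1,0,0,0,0],[0,-0.1,0,0,0,0],[0,-0.1,0,0,0,0],[0,-0.1,0,0,0,0],[0,-0.1,0,0,0,0],[0,-0.1,0,0,0,0],[0,-0.1,0,0,0,0],[0,-0.1,0,0,0,0],[0,-0.1,0,0,0,0]],
  ],
)

```text
clock: 19.25
ee_pos: [0.6136, -0.1002, 0.0352]
orientation: [[0.972, 0.233, 0.006], [0.233, -0.972, -0.001], [0.006, 0.002, -1.0]]
contact_force: [0.2, -2.6, -0.6]
width: 0.0512
```

```bash
python3 - <<'E'
from h import *
st(.072,0,.012)
E
```

```text
t 19.25 tcp mm [-152.55   -1.29   15.23] F [-2.56  0.41 -0.61] w 0.0512 rot to go [ 0.14 -0.34  0.06]
tool cm [ -0.11 -22.46   0.27]
```

Call:
jog_arm(
  plan=[
    [[0,-0.15,0.1,0.1,-0.3,0],[0,-0.2,0.1,0,0,0],[0,-0.25,0,0,0,0],[0,-0.3,0,0,0,0],[0,-0.35,0,0,0,0],[0,-0.4,0,0,0,0],[0,-0.4,0,0,0,0],[0,-0.4,0,0,0,0],[0,-0.4,0,0,0,0],[0,-0.4,0,0,0,0],[0,-0.4,0,0,0,0],[0,-0.4,0,0,0,0]],
  ],
)

```text
clock: 20.45
ee_pos: [0.604, -0.0576, 0.0337]
orientation: [[0.972, 0.233, 0.002], [0.233, -0.972, -0.001], [0.002, 0.002, -1.0]]
contact_force: [1.5, -3.3, -0.1]
width: 0.0513
```

```bash
python3 - <<'E'
from h import *
st(.072,0,.012)
E
```

```text
t 20.45 tcp mm [-108.87   -1.82   13.68] F [-3.54 -0.72 -0.14] w 0.0513 rot to go [ 0.09 -0.09  0.06]
tool cm [ -0.16 -18.09   0.14]
```

Call:
jog_arm(
  plan=[
    [[0,-0.4,0,0,0,0],[0,-0.4,0,0,0,0],[0,-0.4,0,0,0,0],[0,-0.4,0,0,0,0],[0,-0.4,0,0,0,0],[0,-0.4,0,0,0,0],[0,-0.4,0,0,0,0],[0,-0.4,0,0,0,0],[0,-0.4,0,0,0,0],[0,-0.4,0,0,0,0],[0,-0.4,0,0,0,0],[0,-0.4,0,0,0,0]],
  ],
)

```text
clock: 21.65
ee_pos: [0.5917, -0.0066, 0.0337]
orientation: [[0.972, 0.233, 0.002], [0.233, -0.972, -0.001], [0.002, 0.002, -1.0]]
contact_force: [1.5, -3.3, 0.6]
width: 0.0515
```

Call:
jog_arm(
  plan=[
    [[0,-0.4,0,0,0,0],[0,-0.4,0,0,0,0],[0,-0.4,0,0,0,0],[0,-0.4,0,0,0,0],[0,-0.4,0,0,0,0],[0,-0.4,0,0,0,0],[0,-0.4,0,0,0,0],[0,-0.4,0,0,0,0],[0,-0.4,0,0,0,0],[0,-0.4,0,0,0,0],[0,-0.4,0,0,0,0],[0,-0.4,0,0,0,0]],
  ],
)

```text
clock: 22.85
ee_pos: [0.5796, 0.0443, 0.0337]
orientation: [[0.972, 0.233, 0.002], [0.233, -0.972, -0.001], [0.002, 0.002, -1.0]]
contact_force: [1.2, -3.0, 0.9]
width: 0.0512
```

Call:
jog_arm(
  plan=[
    [[0,-0.4,0,0,0,0],[0,-0.4,0,0,0,0],[0,-0.4,0,0,0,0],[0,-0.4,0,0,0,0],[0,-0.4,0,0,0,0],[0,-0.4,0,0,0,0],[0,-0.4,0,0,0,0],[0,-0.4,0,0,0,0],[0,-0.4,0,0,0,0],[0,-0.3,0,0,0,0],[0,-0.2,0,0,0,0],[0,-0.1,0,0,0,0]],
  ],
)

```text
clock: 24.05
ee_pos: [0.5688, 0.0894, 0.0336]
orientation: [[0.972, 0.234, 0.002], [0.234, -0.972, -0.001], [0.002, 0.001, -1.0]]
contact_force: [0.6, -2.9, 0.7]
width: 0.0513
```

```bash
python3 - <<'E'
from h import *
st(.072,0,.012)
p2=arm.capture("scene"); st()
cv2.imwrite("pics/s7.png",cv2.resize(p2[135:235,240:350,::-1],None,fx=6,fy=6,interpolation=cv2.INTER_CUBIC))
E
```

```text
t 24.05 tcp mm [42.24 -1.7  13.64] F [-3.    0.07  0.7 ] w 0.0513 rot to go [ 0.08 -0.11  0.09]
tool cm [-0.17 -2.98  0.16]
t 24.1 tcp mm [42.39 -1.67 13.64] F [-1.69 -0.7   0.58] w 0.0513 rot to go [ 0.07 -0.11  0.1 ]
```

View pics/s7.png

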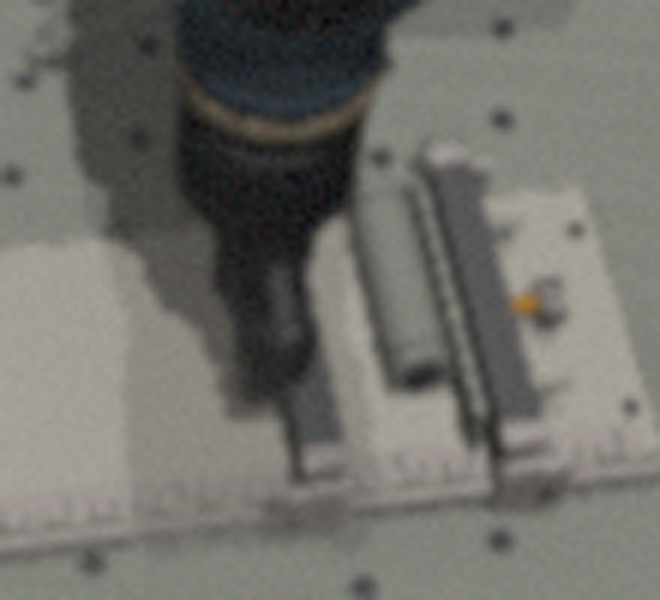

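The cursor at (320,400) is about 30 mm short of the shaft, and the shaft still lies against the plate. From contact geometry I expect to stop at TCP x ≈ 72 mm, so I taper the steps.

Call:
jog_arm(
  plan=[
    [[0,-0.15,0,0,0,0],[0,-0.15,0,0,0,0],[0,-0.15,0,0,0,0],[0,-0.15,0,0,0,0],[0,-0.15,0,0,0,0],[0,-0.15,0,0,0,0],[0,-0.15,0,0,0,0],[0,-0.15,0,0,0,0],[0,-0.15,0,0,0,0],[0,-0.15,0,0,0,0],[0,-0.15,0,0,0,0],[0,-0.1,0,0,0,0]],
  ],
)

```text
clock: 25.3
ee_pos: [0.5644, 0.1076, 0.0336]
orientation: [[0.972, 0.233, 0.002], [0.233, -0.972, -0.001], [0.002, 0.001, -1.0]]
contact_force: [1.1, -1.7, 1.1]
width: 0.0514
```

Call:
jog_arm(
  plan=[
    [[0,-0.07,0,0,0,0],[0,-0.07,0,0,0,0],[0,-0.07,0,0,0,0],[0,-0.07,0,0,0,0],[0,-0.07,0,0,0,0],[0,-0.07,0,0,0,0],[0,-0.07,0,0,0,0],[0,-0.06,0,0,0,0],[0,-0.06,0,0,0,0],[0,-0.06,0,0,0,0],[0,-0.05,0,0,0,0],[0,-0.05,0,0,0,0]],
  ],
)

```text
clock: 26.5
ee_pos: [0.5624, 0.1158, 0.0336]
orientation: [[0.972, 0.234, 0.002], [0.234, -0.972, -0.001], [0.002, 0.001, -1.0]]
contact_force: [1.3, -3.3, 1.2]
width: 0.0514
```

```bash
python3 - <<'E'
from h import *
st(.072,0,.012)
for i in range(3): p2=arm.capture("scene"); st()
E
```

```text
t 26.5 tcp mm [69.43 -1.65 13.63] F [-3.55 -0.51  1.23] w 0.0514 rot to go [ 0.07 -0.11  0.07]
tool cm [-0.16 -0.26  0.16]
t 26.55 tcp mm [69.48 -1.64 13.62] F [-2.61 -1.84  1.7 ] w 0.0508 rot to go [ 0.07 -0.11  0.07]
t 26.6 tcp mm [69.46 -1.68 13.65] F [-1.65 -0.48  1.39] w 0.0508 rot to go [ 0.06 -0.11  0.07]
t 26.65 tcp mm [69.46 -1.62 13.61] F [-1.73 -1.24  1.36] w 0.0512 rot to go [ 0.06 -0.1   0.07]
```

Call:
jog_arm(
  plan=[
    [[0,-0.04,0,0,0,0],[0,-0.04,0,0,0,0],[0,-0.04,0,0,0,0],[0,-0.03,0,0,0,0]],
  ],
)

```text
clock: 27.05
ee_pos: [0.562, 0.1173, 0.0336]
orientation: [[0.972, 0.233, 0.002], [0.233, -0.972, -0.001], [0.002, 0.001, -1.0]]
contact_force: [1.4, -3.0, 0.7]
width: 0.0511
```

Call:
jog_arm(
  plan=[
    [[0,-0.03,0,0,0,0],[0,-0.03,0,0,0,0],[0,-0.03,0,0,0,0]],
  ],
)

```text
clock: 27.35
ee_pos: [0.5618, 0.1182, 0.0336]
orientation: [[0.972, 0.233, 0.002], [0.233, -0.972, -0.001], [0.002, 0.001, -1.0]]
contact_force: [1.9, -3.5, 2.1]
width: 0.0511
```

```bash
python3 - <<'E'
from h import *
st(.072,0,.012)
for i in range(3): p2=arm.capture("scene"); st()
E
```

```text
t 27.35 tcp mm [71.87 -1.63 13.61] F [-3.88 -1.04  2.09] w 0.0511 rot to go [ 0.08 -0.11  0.06]
tool cm [-0.16 -0.01  0.16]
t 27.4 tcp mm [71.84 -1.63 13.62] F [-2.21 -1.16  1.16] w 0.051 rot to go [ 0.08 -0.11  0.06]
t 27.45 tcp mm [71.86 -1.63 13.64] F [-3.9  -0.1   1.31] w 0.0513 rot to go [ 0.08 -0.11  0.06]
t 27.5 tcp mm [71.84 -1.65 13.62] F [-3.25 -0.58  1.67] w 0.0516 rot to go [ 0.08 -0.11  0.06]
```

Call:
jog_arm(
  plan=[
    [[0,-0.03,0,0,0,0],[0,-0.03,0,0,0,0]],
  ],
)

```text
clock: 27.7
ee_pos: [0.5618, 0.1182, 0.0336]
orientation: [[0.972, 0.233, 0.002], [0.233, -0.972, -0.002], [0.002, 0.003, -1.0]]
contact_force: [2.1, -4.6, 1.7]
width: 0.0511
```

Call:
jog_arm(
  plan=[
    [[0,-0.03,0,0,0,0],[0,-0.03,0,0,0,0]],
  ],
)

```text
clock: 27.9
ee_pos: [0.5618, 0.1182, 0.0336]
orientation: [[0.973, 0.233, 0.003], [0.233, -0.973, -0.003], [0.002, 0.004, -1.0]]
contact_force: [2.3, -5.9, 1.6]
width: 0.0515
```

```bash
python3 - <<'E'
from h import *
st(.072,0,.012)
for i in range(3): p2=arm.capture("scene"); st()
E
```

```text
t 27.9 tcp mm [71.85 -1.64 13.65] F [-6.22 -0.86  1.59] w 0.0515 rot to go [ 0.22 -0.11  0.02]
tool cm [-0.16 -0.02  0.16]
t 27.95 tcp mm [71.83 -1.67 13.67] F [-5.62 -0.73  1.92] w 0.0514 rot to go [ 0.22 -0.11  0.02]
t 28.0 tcp mm [71.83 -1.64 13.66] F [-5.12 -0.62  1.32] w 0.0512 rot to go [ 0.22 -0.11  0.02]
t 28.05 tcp mm [71.83 -1.63 13.66] F [-4.84 -0.75  0.65] w 0.0514 rot to go [ 0.22 -0.11  0.02]
```

Stopped exactly where predicted. About 3 N net of drag so far, so a touch more.

Call:
jog_arm(
  plan=[
    [[0,-0.04,0,0,0,0],[0,-0.04,0,0,0,0],[0,-0.04,0,0,0,0]],
  ],
)

```text
clock: 28.35
ee_pos: [0.5618, 0.1181, 0.0337]
orientation: [[0.973, 0.232, 0.003], [0.232, -0.973, -0.006], [0.002, 0.006, -1.0]]
contact_force: [2.2, -5.3, 1.9]
width: 0.0516
```

```bash
python3 - <<'E'
from h import *
st(.072,0,.012)
for i in range(4): p2=arm.capture("scene"); st()
E
```

```text
t 28.35 tcp mm [71.82 -1.59 13.66] F [-5.65 -0.94  1.89] w 0.0516 rot to go [ 0.35 -0.1  -0.01]
tool cm [-0.16 -0.02  0.17]
t 28.4 tcp mm [71.81 -1.61 13.69] F [-5.96 -0.73  1.29] w 0.0513 rot to go [ 0.36 -0.11 -0.01]
t 28.45 tcp mm [71.81 -1.64 13.69] F [-5.42 -0.3   0.72] w 0.0514 rot to go [ 0.36 -0.11 -0.01]
t 28.5 tcp mm [71.82 -1.65 13.69] F [-5.08  0.06  1.86] w 0.0511 rot to go [ 0.35 -0.11 -0.01]
t 28.55 tcp mm [71.81 -1.63 13.66] F [-5.37 -0.04  0.18] w 0.0512 rot to go [ 0.35 -0.1  -0.01]
```

Call:
jog_arm(
  plan=[
    [[0,-0.06,0,0.1,0,0],[0,-0.06,0,0.1,0,0]],
  ],
)

```text
clock: 28.75
ee_pos: [0.5618, 0.1182, 0.0337]
orientation: [[0.973, 0.232, 0.003], [0.232, -0.973, -0.004], [0.002, 0.005, -1.0]]
contact_force: [3.4, -6.0, 1.0]
width: 0.0512
```

```bash
python3 - <<'E'
from h import *
st(.072,0,.012)
for i in range(4): p2=arm.capture("scene"); st()
E
```

```text
t 28.75 tcp mm [71.89 -1.61 13.66] F [-6.65 -1.89  0.99] w 0.0512 rot to go [ 0.29 -0.11 -0.03]
tool cm [-0.16 -0.01  0.17]
t 28.8 tcp mm [71.84 -1.61 13.66] F [-6.7  -1.19  0.92] w 0.0518 rot to go [ 0.28 -0.1  -0.04]
t 28.85 tcp mm [71.84 -1.6  13.66] F [-6.48  0.36  1.24] w 0.0513 rot to go [ 0.29 -0.1  -0.03]
t 28.9 tcp mm [71.84 -1.62 13.66] F [-6.8  -0.84  1.44] w 0.0515 rot to go [ 0.29 -0.11 -0.03]
t 28.95 tcp mm [71.84 -1.6  13.66] F [-6.67 -0.97  1.38] w 0.0512 rot to go [ 0.29 -0.1  -0.03]
```

Call:
jog_arm(
  plan=[
    [[0,-0.07,0,0.12,0,0]],
  ],
)

```text
clock: 29.05
ee_pos: [0.5618, 0.1181, 0.0336]
orientation: [[0.973, 0.232, 0.003], [0.232, -0.973, -0.004], [0.002, 0.004, -1.0]]
contact_force: [2.4, -7.1, 1.0]
width: 0.0512
```

```bash
python3 - <<'E'
from h import *
st()
for i in range(3): p2=arm.capture("scene"); st()
E
```

```text
t 29.05 tcp mm [71.84 -1.6  13.65] F [-7.48 -0.69  0.98] w 0.0512 rot to go [ 0.25 -0.1  -0.05]
t 29.1 tcp mm [71.86 -1.6  13.65] F [-6.69 -0.7   1.6 ] w 0.0511 rot to go [ 0.24 -0.1  -0.04]
t 29.15 tcp mm [71.87 -1.62 13.65] F [-7.18 -1.61  1.26] w 0.0511 rot to go [ 0.24 -0.1  -0.05]
t 29.2 tcp mm [71.87 -1.65 13.67] F [-6.86 -0.87  1.68] w 0.0511 rot to go [ 0.24 -0.11 -0.04]
```

Total force is about 7 N, which is about 4.5 to 5 N on the shaft after the 2.5 N drag. Now I let go.

Call:
jog_arm(
  plan=[
    [[0,0.02,0,0,0,0],[0,0.05,0,0,0,0],[0,0.2,0,0,0,0],[0,0.5,0,0,0,0],[0,1,0,0,0,0],[0,1.5,0,0,0,0],[0,0.5,-2,0,0,0],[0,0,-4,0,0,0],[0,0,-4,0,0,0],[0,4,-2,0,0,0],[-3,4,0,0,0,0],[-3,4,0,0,0,0]],
  ],
)

```text
clock: 30.4
ee_pos: [0.5414, -0.0563, 0.157]
orientation: [[0.971, 0.238, -0.0], [0.238, -0.971, -0.002], [-0.001, 0.002, -1.0]]
contact_force: [0.9, -0.9, 0.4]
width: 0.0518
```

Call:
jog_arm(
  plan=[
    [[-3,4,0,0,0,0],[-3,4,0,0,0,0],[-3,4,0,0,0,0],[-3,4,0,0,0,0],[-2,2,0,0,0,0],[0,0,0,0,0,0],[0,0,0,0,0,0]],
  ],
)

```text
clock: 31.1
ee_pos: [0.443, -0.2744, 0.1589]
orientation: [[0.974, 0.227, 0.003], [0.227, -0.974, -0.005], [0.002, 0.006, -1.0]]
contact_force: [0.7, 0.0, 0.0]
width: 0.051
```

```bash
python3 - <<'E'
from h import *
st()
a=arm.capture("scene"); b=arm.capture("top")
A=cv2.resize(a[145:230,265:350],(390,390),interpolation=cv2.INTER_CUBIC);B=cv2.resize(b[165:260,165:260],(390,390),interpolation=cv2.INTER_CUBIC)
cv2.imwrite("pics/fin.png",np.hstack([A,B])[:,:,::-1])
E
```

```text
t 31.1 tcp mm [-282.31  205.15  138.91] F [-0.16 -0.67  0.01] w 0.051 rot to go [ 0.32 -0.09 -0.29]
```

View pics/fin.png

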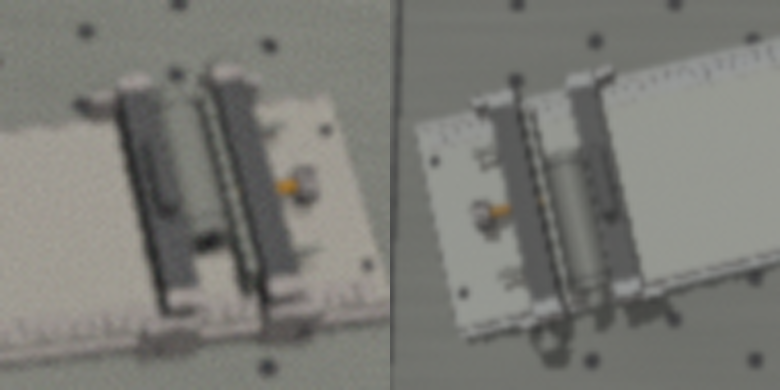

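Both views show the shaft square between plate and cursor with no gap: scene half (195,165), top half (575,215). The stop sits where it was, and the arm is clear and touching nothing.

```bash
python3 -c "
from station import arm
print(arm.close_job())"
```

```text
the job is handed in; nothing more can be done
None
```

The shaft is held snugly between the stop's contact plate and the cursor, and the job was handed in at about 31 s on the robot's clock.

- **Rolling:** I took the large shaft lying on the board and rolled it with two fingertips, never lifting it. It met the plate at TCP x = 91.9 mm in the board frame. The last readings there were 4.0, 5.5 and 6.2 N, about 5 N.
- **Cursor:** I pushed it from its back until it stopped at 71.85 mm. The rolling contact had predicted 71.9 mm, so the shaft was still on the plate and the stop had not shifted. The push was about 7 N, which leaves roughly 4.5 N on the shaft after the cursor's 2.5 N drag.
- **Last pictures:** They show the shaft square between plate and cursor with no visible gap, and the stop where it was. The fingers are clear. I did not check the bystanders separately, but the arm never came near them.

**Limits of the checks:** Force readings scatter by about ±1 N and were taken only between moves, so a short peak could have gone unseen. One reading of about -2 N came before the plate contact and did not repeat, so I took it for noise. Separate camera estimates of the same edges and of the board centre differed by up to about 5 mm, so I relied on touch for both contacts.

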